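# Clock a pump shaft by its flat and hold the spring-loaded drive collar on it

## Task

Pinch the bare end of the pump shaft with a finger lying flat on its set-screw flat and turn the shaft until that flat faces the red arrow on the pump. Then pick up the aluminium drive collar from the rubber mat, slide it down over the shaft with its set screw over the flat, and push it all the way down against the spring. Leave the other things on the bench alone, and finish while still gripping the collar and holding it down there, with screw, flat and red arrow all in line, ready for someone to tighten the screw.

Things in the scene. Friction and masses are not known exactly. Their poses are not given: they have to be found in the camera images.
- pump: Grey round pump, 100 mm across, on a 120 mm square steel plate, fixed to the bench, shaft end up. Origin on the shaft's axis at bench height, z up along the shaft, x towards the red arrow. The flange top is 50 mm above the bench
- arrow (a point): red arrow on the pump's flange, 12 mm wide, 2 mm proud of it, 26 to 47 mm from the axis on the pump's +x side, pointing at the shaft; this point is on its middle line, 40 mm from the axis, 52 mm above the bench
- shaft_end (a point): the centre of the steel shaft's upper end, on the axis, 100 mm above the bench. The shaft is 22 mm in diameter with one flat; its last 6 mm taper to 15 mm
- thrust (a joint): how far the blue thrust ring (36 mm across, round the shaft, on a coil spring) is pressed down, in m: 0 free, its top 63 mm above the bench; 0.008 at its stop, top 55 mm above the bench. 3 N start it, about 10 N bring it to the stop; it springs back up
- flat (a point): The set-screw flat on the shaft: a brass-coloured flat face, 12 mm wide, from 60 to 94 mm above the bench, turning with the shaft. Origin at the middle of the face, 7 mm from the shaft's axis; x points out of the face away from the axis, z up. Pinched across the flat, the shaft measures 18 mm (7 mm from the axis on the flat's side, 11 mm on the other), elsewhere up to 22 mm
- shaft (a joint): turn of the pump shaft in rad, 0 when the flat faces the red arrow, growing counter-clockwise seen from above; limits +-3.1. The shaft turns stiffly (0.06 N m of friction) and stays where it is left
- collar: Aluminium drive collar: ring, 44 mm outside diameter, 24 mm high, 25 mm bore, about 0.12 kg, lying flat on the mat. Origin at the centre of its underside, z up along the bore, x towards its set screw (dark, half-way up; head 1 mm proud outside, a red paint mark above it on the rim). Pressed fully down on the pump, its underside is 55 mm above the bench
- screw (a point): the inner end of the collar's set-screw point, 5 mm thick: it stands into the bore to 8.4 mm from the collar's axis, 12 mm above its underside, so the collar goes down past the shaft's end only with the screw over the flat
- mat: black rubber mat, 240 x 200 x 4 mm, fixed; origin at the centre of its underside
- spacer: bystander: plain brass ring, 36 mm across, 12 mm high, no screw, on the mat; origin under its centre
- grease: bystander: white jar with a red cap, 44 mm across, 50 mm high, on the mat; origin under its centre
- driver: bystander: blue-handled screwdriver lying on the bench
- spanner: bystander: steel spanner lying on the bench
- mug: bystander: white mug, 80 mm across, 95 mm high; origin under its centre
- wheel: bystander: black and blue wheel, 120 mm across, 38 mm high (hub 46 mm), lying on the bench; origin under its centre
Things that resemble listed ones, but are neither listed nor needed, are in the scene too. What is shaped like the pump but pink is not meant.

How it is judged (in metres and radians):
On the way, in this order (a step that is already met when the one before it is completed fails the run):
1. a finger lies on the shaft's flat, and the flat faces the red arrow within 0.2 rad (contact force between the fingers and shaft_c2 above 2 N and value of joint shaft between -0.2 and 0.2 rad), for 0.2 s.
2. the collar is held in the fingers, its underside at least 60 mm above the bench (contact force between the fingers and collar above 2 N and height (world z) of collar above 0.06 m and horizontal distance between collar and pump above 0.05 m), for 0.1 s.
At the end, for the whole second after the job is handed in: collar round the shaft (axes within 4 mm, tilt under 0.1 rad), underside below 58 mm above the bench (within 3 mm of the stop), screw over the flat within 0.22 rad, flat facing the red arrow within 0.2 rad, fingers still gripping the collar (over 3 N) (z of collar in the frame of pump between 0.05 and 0.058 m and horizontal distance between collar and pump below 0.004 m and angle between the z axis of collar and the z axis of pump, either way round below 0.1 rad and angle between the x axis of collar and the x axis of flat, either way round below 0.22 rad and x of screw in the frame of flat above -0.002 m and value of joint shaft between -0.2 and 0.2 rad and contact force between the fingers and collar above 3 N); the arm keeps its last pose, push and grip.
It fails at once if one of the other things on the bench is moved more than 30 mm (distance of any of spacer, grease, driver, spanner, mug, wheel from where it was at the start of the episode above 0.03 m).
It also fails if it takes over 54 s, if anything falls off the work surface, if the arm or the gripper's body presses on something with over 40 N, if the wrist force passes 120 N, or if a joint passes its speed limit or range.

## Robot

A 6-joint arm with a two-finger parallel gripper is mounted at the origin on the work surface. World frame = base frame: x ahead of the robot, y to its left, z up, the work surface at z = 0. Lengths are in mm, angles in rad, forces in N, time in s.
With the tool pointing down it reaches from about 350 to 975 mm from the base axis. Payload 7.1 kg.
Tool frame: the origin (TCP) lies on the front face of the gripper's body, between the roots of the fingers; the fingertips stand 80 mm ahead of it and the grasp point (between the pads) lies 61 mm ahead of it (env.tips_ahead is the distance from the TCP to the fingertips, in mm); z points along the fingers, y is the line along which they close (so a half turn about z gives the same grasp; the last joint's range is limited). The gripper opens to 88 mm and grips with 3 to 60 N. Pads are 20 mm wide; open, the fingers measure 115 mm over their backs; the gripper's body (75 mm by 178 mm) begins 61 mm behind the grasp point.
Start: joints at [-1.23, 0.423, 1.63, -0, 1.089, -0.019], TCP at [220.071, -584.957, 302.675] pointing down, gripper open.
Joint ranges: [-3, 3], [-0.9, 2.11], [0.09, 2.58], [-1.31, 4.45], [0.11, 2.69], [-2.54, 2.54]. Speed limits (rad/s): [2.39, 2.39, 3.01, 3.14, 3.14, 3.14].

## Interface

Orientations are given as a unit quaternion [x, y, z, w].
In Python, from station import env, set_gripper, viewer, workorder gives the robot as it stands. Calls block until the motion is done:
- env.reach(position, orientation): joint-space move of the TCP to a pose.
- env.move_l(position, rot=None, rate=150, f_stop=None): straight line of the TCP; rot=None keeps the orientation; rate is the mean speed in mm/s. With f_stop (N) it stops when the force on the tool has changed by that much, and returns True; else False.
- env.move_joints(angles): joint-space move.
- set_gripper(opening): finger opening in mm; the grip force is fixed at half the most; returns when the fingers have stopped.
- env.hold(seconds).
- env.ik(position, orientation): joint angles nearest the present ones, or None.
- env.read_state(): the state.
- viewer.camera(name): name is "scene" or "top" or "wrist"; returns the picture (400x640x3 uint8, blue, green, red); there is no depth.
- viewer.camera_params(name): a dict with "fx", "fy", "cx", "cy" (pixels), "pose" (4x4, takes a point from camera to world coordinates); the wrist camera has in their place "tool_from_camera" (4x4, takes a point from camera to tool coordinates, whose origin is the TCP and whose axes are the flange's). Camera axes: x right, y up, looking along -z (the intrinsics and any distortion apply to the point x, -y, -z); pixel columns grow to the right and rows downward; lengths in mm; the calibration is good to about 2 mm. A picture is of the moment at which its call begins: read the wrist's pose just before it. camera_params takes no time and is no camera call.
A pose or a line that the arm cannot do raises env.IKError and nothing moves.
- workorder.sign_off(): hands the job in; it is judged then, once.
The state is a dict: "time_s": time; "qpos": joint angles; "dq": joint speeds; "tau": joint torques, N m; "tool_pos": TCP position; "orientation": TCP orientation; "force": force on the tool from outside, world axes, zero at the start; "wrist_torque": the same for the moment, N m; "width": finger opening in mm; "grip_force": force on a finger pad.
Only numpy, scipy, OpenCV 4.12 (cv2) and the standard library are available. Lean on these libraries where they do the work, as an engineer would, in place of code of your own. Each camera call takes 0.05 s, during which the arm holds its last target. There are 200 camera calls.

## Working session

There is one attempt and no reset: what is moved stays moved. The work goes in short steps, each a Python script; the robot and the scene stay as the last script left them, time stands still between calls to the robot, and variables do not carry over. Pictures are saved under pics/ and viewed, at most 10 in all, crops included, and the job is handed in when it is done.

```bash
mkdir -p pics; ls; python3 - <<'E'
from station import env, set_gripper, viewer, workorder
import cv2,numpy as np
np.set_printoptions(precision=4,suppress=True)
for n in("scene","top","wrist"):
    im=viewer.camera(n); cv2.imwrite(f"pics/{n}0.png",im)
    p=viewer.camera_params(n); print(n,p)
s=env.read_state();print(s)
E
```

```text
pics
scene {'fx': 467.29053851047365, 'fy': 467.29053851047365, 'cx': 314.6912771538438, 'cy': 203.06071272187515, 'pose': array([[  -0.8269,   -0.3976,    0.3977, 1003.1679],
       [   0.562 ,   -0.5582,    0.6104,  818.3542],
       [  -0.0207,    0.7282,    0.685 ,  984.45  ],
       [   0.    ,    0.    ,    0.    ,    1.    ]])}
top {'fx': 460.5878789817159, 'fy': 460.5878789817159, 'cx': 320.9331484501513, 'cy': 200.03618479249943, 'pose': array([[  -0.0292,    0.9823,   -0.1853,  222.3471],
       [  -0.9995,   -0.03  ,   -0.0016,   -3.2909],
       [  -0.0072,    0.1851,    0.9827, 1502.6684],
       [   0.    ,    0.    ,    0.    ,    1.    ]])}
wrist {'fx': 326.1232216944925, 'fy': 326.1232216944925, 'cx': 320.32852285439986, 'cy': 198.3651461927116, 'tool_from_camera': array([[ -0.0015,   0.9547,   0.2977,  81.6007],
       [  1.    ,   0.0014,   0.0006,  -0.2185],
       [  0.0002,   0.2977,  -0.9547, -80.6631],
       [  0.    ,   0.    ,   0.    ,   1.    ]])}
{'time_s': 0.15, 'qpos': array([-1.23  ,  0.4237,  1.6305,  0.    ,  1.0886, -0.019 ]), 'dq': array([ 0.0014, -0.0021, -0.0038, -0.0015, -0.0002,  0.0025]), 'tau': array([ -0.0002, -54.4983, -27.3919,   0.0644,   0.0204,  -0.0001]), 'tool_pos': array([ 219.9691, -584.6752,  302.1051]), 'orientation': array([ 0.9839,  0.1789, -0.0001, -0.0006]), 'force': array([ 0.7807, -0.8292,  0.9461]), 'wrist_torque': array([ 0.0043, -0.0068,  0.0166]), 'grip_force': 0.0, 'width': 87.80217403627204}
```

View pics/top0.png

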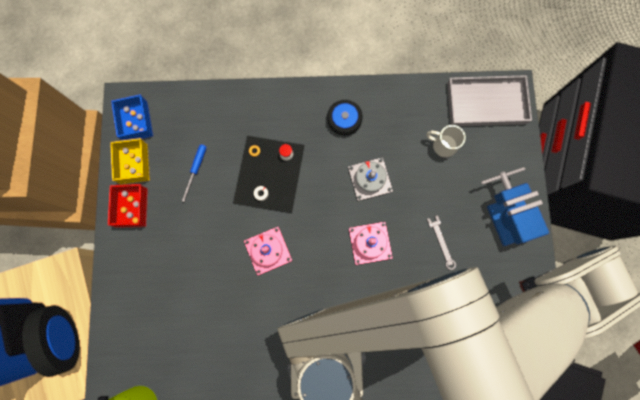

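View pics/scene0.png

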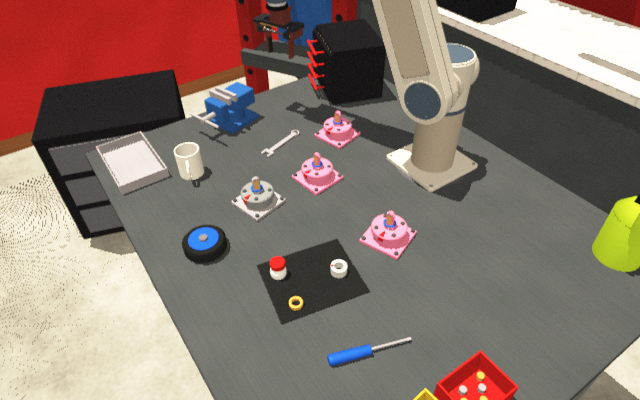

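Candidates in the top view are below.
- **Pump:** grey at (371,178). The pink decoys are at (268,250) and (371,243), with a third hidden under the arm.
- **Collar:** silver ring at (261,193). The brass spacer is at (254,151) and the jar at (286,152).

By the description I choose the grey pump and the silver ring, and I'll check both in one close crop.

```bash
cat > h.py <<'E'
from station import env, set_gripper, viewer, workorder
import cv2,numpy as np
from scipy.spatial.transform import Rotation as R
np.set_printoptions(precision=3,suppress=True)
def cam(n):
    p=viewer.camera_params(n)
    if n=="wrist":
        s=env.read_state(); T=np.eye(4); T[:3,:3]=R.from_quat(s["orientation"]).as_matrix(); T[:3,3]=s["tool_pos"]
        p["pose"]=T@p["tool_from_camera"]
    return viewer.camera(n),p
def ray(p,u,v):
    d=p["pose"][:3,:3]@np.array([(u-p["cx"])/p["fx"],-(v-p["cy"])/p["fy"],-1]); return p["pose"][:3,3],d
def onz(p,u,v,z):
    o,d=ray(p,u,v); return o+d*(z-o[2])/d[2]
def proj(p,X):
    c=np.linalg.inv(p["pose"])@np.append(X,1); return np.array([p["cx"]-p["fx"]*c[0]/c[2],p["cy"]+p["fy"]*c[1]/c[2]])
def blobs(mask,amin=3):
    n,l,st,c=cv2.connectedComponentsWithStats(mask.astype(np.uint8)); return [(st[i,4],c[i]) for i in range(1,n) if st[i,4]>=amin]
def down(yaw): # tool x axis at yaw in world, z down
    return R.from_matrix(np.array([[np.cos(yaw),np.sin(yaw),0],[np.sin(yaw),-np.cos(yaw),0],[0,0,-1]]).T.T).as_quat()
E
python3 - <<'E'
from h import *
t=cv2.imread("pics/top0.png");s=cv2.imread("pics/scene0.png")
pt=viewer.camera_params("top");ps=viewer.camera_params("scene")
print("pump top",onz(pt,371,176,100),onz(pt,371,179,50)," scene shaft",onz(ps,256,179,100), "arrow",onz(pt,367,163,52))
print("collar",onz(pt,261,193,28),onz(ps,339,266,28)); print("spacer",onz(pt,254,151,16),"jar",onz(pt,286,152,50))
r=lambda im,x,y,w,h,k:cv2.resize(im[y:y+h,x:x+w],None,fx=k,fy=k,interpolation=cv2.INTER_CUBIC)
a=np.hstack([r(s,225,165,65,55,6),r(s,310,240,65,55,6)]);b=np.hstack([r(t,340,150,65,45,6),r(t,235,165,65,45,6)])
cv2.imwrite("pics/c1.png",np.vstack([a,b])[:600,:800])
E
```

```text
pump top [ 558.44  -159.697  100.   ] [ 560.458 -164.781   50.   ]  scene shaft [ 572.097 -154.977  100.   ] arrow [ 613.744 -154.201   52.   ]
collar [529.744 194.411  28.   ] [530.946 201.217  28.   ]
spacer [676.834 218.783  16.   ] jar [659.744 108.826  50.   ]
```

View pics/c1.png

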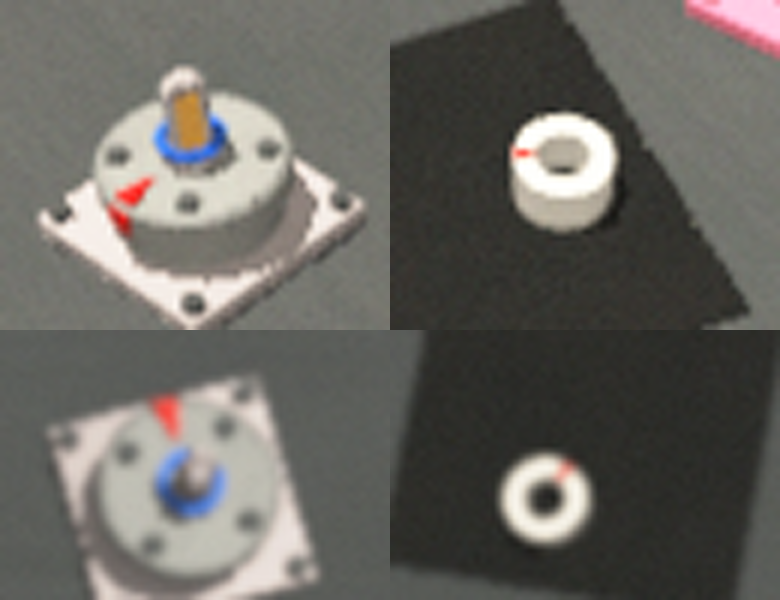

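The crop confirms the grey pump (flange at top view (371,178)) and the silver ring with a red rim mark at top view (261,193). The brass flat faces roughly towards the scene camera, about 70–90° anticlockwise from the arrow. Next I'll take closer wrist views.

```bash
python3 - <<'E'
from h import *
pump=np.array([560,-160.]);y=np.radians(75);e=np.array([np.cos(y),np.sin(y)])
env.reach([*(pump),285],down(y)); im,p=cam("wrist"); cv2.imwrite("pics/w1.png",im); np.save("w1.npy",p)
env.reach([*(pump+110*e),250],down(y)); im2,p2=cam("wrist"); cv2.imwrite("pics/w2.png",im2); np.save("w2.npy",p2)
print(env.read_state()["qpos"],env.read_state()["time_s"])
cv2.imwrite("pics/w12.png",np.vstack([im[:300],im2[100:400]]))
E
```

```text
[-0.112  0.438  1.746 -0.     0.957  0.15 ] 2.75
```

View pics/w12.png

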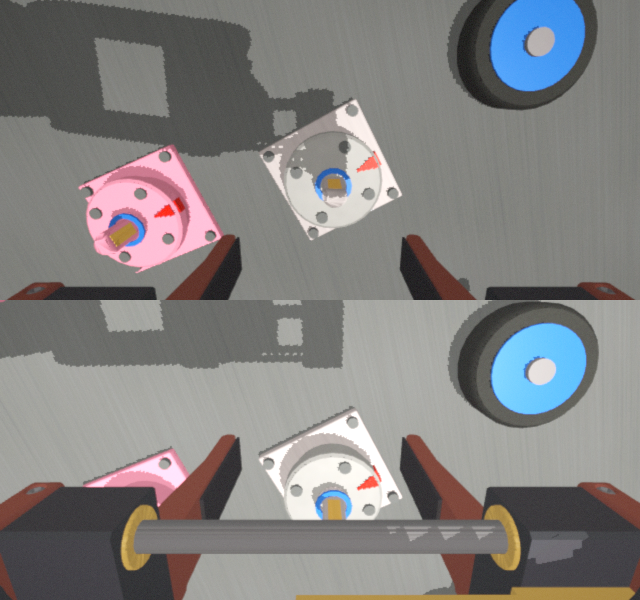

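The upper half (wrist view from above) shows the grey pump with its shaft at about (333,185), brass flat visible, and the arrow at (368,163). In the lower, oblique view the gripper partly hides the shaft. The upper view is enough to measure from.

```bash
python3 - <<'E'
from h import *
im=cv2.imread("pics/w1.png");p=np.load("w1.npy",allow_pickle=True).item()
hsv=cv2.cvtColor(im,cv2.COLOR_BGR2HSV);H,S,V=cv2.split(hsv)
roi=np.zeros(H.shape,bool);roi[120:260,290:390]=1
red=roi&((H<6)|(H>174))&(S>150)&(V>120); br=roi&(H>10)&(H<28)&(S>100); bl=roi&(H>95)&(H<125)&(S>120)
for n,m in(("red",red),("brass",br),("blue",bl)): print(n,[(a,c) for a,c in blobs(m,5)])
gray=(S<40)&(V>120)
# shaft axis from the blue ring: rays onto z=63, circle through outer hull
cs=np.argwhere(bl)[:,::-1]; (c,r)=cv2.minEnclosingCircle(cs.astype(np.float32)); print("blue circle",c,r,onz(p,*c,63))
hull=cv2.convexHull(cs.astype(np.float32))[:,0]; P=np.array([onz(p,u,v,63)[:2] for u,v in hull]); (cc,rr)=cv2.minEnclosingCircle(P.astype(np.float32)); print("ring world",cc,rr)
ys,xs=np.nonzero(red); Pr=np.array([onz(p,u,v,52)[:2] for u,v in zip(xs,ys)])
d=Pr.mean(0)-np.array(cc); print("arrow c",Pr.mean(0),np.hypot(*d),np.degrees(np.arctan2(d[1],d[0])))
# brass: rows
ys,xs=np.nonzero(br); print({y:(xs[ys==y].min(),xs[ys==y].max()) for y in np.unique(ys)})
box=cv2.minAreaRect(np.c_[xs,ys].astype(np.float32));print(box)
for az in(50,65,80,95,110):
    a=np.radians(az);n=np.array([np.cos(a),np.sin(a)]);t=np.array([-n[1],n[0]]);o=np.array(cc)
    print(az,*[proj(p,[*(o+7*n+s*6*t),z]) for z in(94,63) for s in(-1,1)])
# plate corners
cv2.imwrite("pics/w1c.png",cv2.resize(im[90:250,250:410],None,fx=3.7,fy=3.7,interpolation=cv2.INTER_CUBIC))
E
```

```text
red [(np.int32(57), array([368.333, 163.07 ])), (np.int32(5), array([358.4, 169. ]))]
brass [(np.int32(126), array([334.167, 183.524]))]
blue [(np.int32(307), array([331.277, 179.107]))]
blue circle (332.61016845703125, 185.19491577148438) 17.74652862548828 [ 570.782 -162.92    63.   ]
ring world (570.965576171875, -162.97601318359375) 17.225379943847656
arrow c [ 608.742 -153.644] 38.911734030765686 13.876468390149475
{np.int64(179): (np.int64(328), np.int64(339)), np.int64(180): (np.int64(328), np.int64(339)), np.int64(181): (np.int64(328), np.int64(339)), np.int64(182): (np.int64(328), np.int64(340)), np.int64(183): (np.int64(328), np.int64(340)), np.int64(184): (np.int64(328), np.int64(340)), np.int64(185): (np.int64(328), np.int64(340)), np.int64(186): (np.int64(328), np.int64(341)), np.int64(187): (np.int64(328), np.int64(341)), np.int64(188): (np.int64(332), np.int64(341))}
((334.5, 183.5), (9.0, 13.0), 90.0)
50 [343.831 190.193] [331.31  184.558] [341.623 181.33 ] [330.285 176.189]
65 [342.402 187.921] [328.734 185.624] [340.326 179.256] [327.955 177.162]
80 [340.398 186.087] [326.532 187.292] [338.509 177.583] [325.964 178.683]
95 [337.953 184.822] [324.855 189.443] [336.295 176.43 ] [324.448 180.645]
110 [335.238 184.216] [323.816 191.925] [333.839 175.877] [323.508 182.911]
```

View pics/w1c.png

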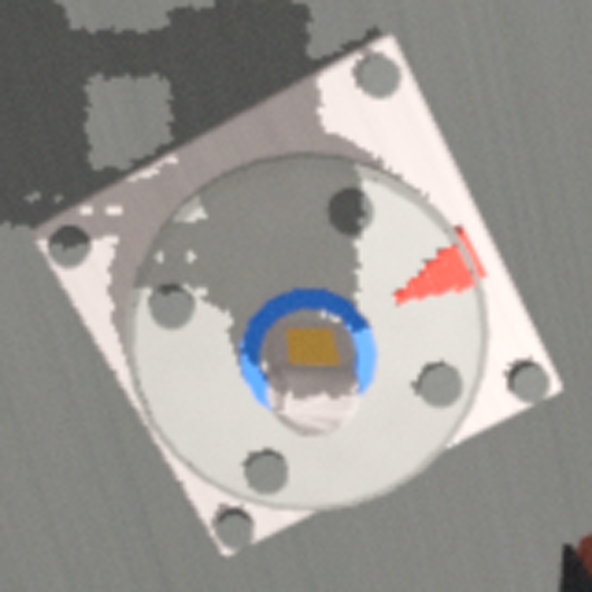

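The enlarged crop shows the brass flat at its centre and the arrow at about 14° world azimuth. The flat's corners fit an azimuth of about 68°. I'll cross-check both with the plate corners and a second look from the pinch yaw.

```bash
python3 - <<'E'
from h import *
p=np.load("w1.npy",allow_pickle=True).item()
c=np.array([[395,35],[562,388],[225,555],[38,228]])/3.7+[250,90]
W=np.array([onz(p,*q,8)[:2] for q in c]); print("plate",W.mean(0),[np.hypot(*(W[i]-W[i-1])) for i in range(4)])
az=lambda d:np.degrees(np.arctan2(d[1],d[0]))
print("x az", az(W[0]+W[1]-W[2]-W[3]), az(W[0]+W[3]-W[1]-W[2])-90)
env.reach([571,-163,250],down(np.radians(158)))
im,p=cam("wrist");cv2.imwrite("pics/w3.png",im);np.save("w3.npy",p)
H,S,V=cv2.split(cv2.cvtColor(im,cv2.COLOR_BGR2HSV)); u0,v0=proj(p,[571,-163,63]).astype(int)
roi=np.zeros(H.shape,bool);roi[max(v0-70,0):v0+70,u0-70:u0+70]=1
bl=roi&(H>95)&(H<125)&(S>120); red=roi&((H<6)|(H>174))&(S>150)&(V>120)
h=cv2.convexHull(np.argwhere(bl)[:,::-1].astype(np.float32))[:,0]
P=np.array([onz(p,u,v,63)[:2] for u,v in h]).astype(np.float32); cc,rr=cv2.minEnclosingCircle(P);print("ring",cc,rr,bl.sum())
ys,xs=np.nonzero(red);Pr=np.array([onz(p,u,v,52)[:2] for u,v in zip(xs,ys)]).mean(0);print("arrow",Pr,az(Pr-cc),np.hypot(*(Pr-cc)))
s=env.read_state();print(s["qpos"],s["time_s"],s["tool_pos"])
E
```

```text
plate [ 571.983 -165.034] [np.float64(117.84975452059847), np.float64(118.16256941257375), np.float64(118.96386249963905), np.float64(119.26558768334493)]
x az 12.870040499620945 12.384802866610514
ring (569.9029541015625, -163.875) 17.26884651184082 398
arrow [ 609.931 -154.721] 12.881364873074304 41.061555399859024
[-0.298  0.442  1.74   0.     0.96  -1.484] 4.25 [ 570.97  -163.191  250.178]
```

Everything agrees: axis (570.8, −163.9), arrow azimuth 12.7°, flat azimuth about 68°. Now I'll pinch and turn the shaft.

```bash
python3 - <<'E'
from h import *
ax=np.array([570.8,-163.9])
def pose(fa,z):
    a=np.radians(fa); n=np.array([np.cos(a),np.sin(a)]); return [*(ax-2*n),z],down(a+np.pi/2)
def rep(t):
    s=env.read_state();print(t,round(s["time_s"],2),"w",round(s["width"],2),"g",round(s["grip_force"],1),"F",s["force"],"T",s["wrist_torque"],s["tool_pos"])
env.reach(*pose(68,180)); print(env.move_l(pose(68,147)[0],rate=60,f_stop=8)); rep("down")
set_gripper(0); rep("pinch")
for fa in (50,31,12.7):
    P,q=pose(fa,147); env.move_l(P,q,rate=20); rep(fa)
env.hold(0.4); rep("held")
im,p=cam("scene");cv2.imwrite("pics/s1.png",im)
E
```

```text
False
down 5.33 w 87.82 g 0.0 F [ 0.615 -0.653  1.381] T [ 0.027 -0.194  0.039] [ 570.043 -165.765  146.837]
pinch 6.41 w 17.99 g 30.0 F [ 0.121  1.332 -0.427] T [ 0.139 -0.21   0.033] [ 570.058 -165.675  146.975]
50 6.88 w 17.82 g 30.0 F [ 2.634  2.93  -0.625] T [ 0.513 -0.429 -0.054] [ 569.724 -165.198  147.011]
31 7.36 w 18.02 g 30.0 F [ 2.764  4.579 -2.19 ] T [ 0.707 -0.57  -0.045] [ 569.527 -164.556  146.991]
12.7 7.83 w 17.63 g 30.0 F [ 3.894  4.627 -3.664] T [ 0.793 -0.695 -0.045] [ 569.578 -163.93   147.02 ]
held 8.22 w 17.93 g 30.0 F [ 4.531  4.786 -2.44 ] T [ 0.745 -0.732 -0.036] [ 569.6   -163.93   147.017]
```

The finger is seated on the flat (width 18 mm) and the turn is done. I'll nudge the arm to zero the side force, which refines the axis estimate, then release and go and look at the collar.

```bash
python3 - <<'E'
from h import *
a=np.radians(12.7);P=np.array([570.8-2*np.cos(a),-163.9-2*np.sin(a),147])
f=lambda:env.read_state()["force"]
for k in range(1,3):
    Q=P+[0.7*k,0.7*k,0];env.move_l(Q,rate=5);print(Q,f(),env.read_state()["tool_pos"],env.read_state()["width"])
env.hold(0.25)
set_gripper(50); print("released",f())
env.move_l([*Q[:2],190],rate=150)
# collar look
c=np.array([530,197.]); 
q1=np.arctan2(c[1],c[0]); y=q1+np.pi/2
env.reach([*c,230],down(y)); im,p=cam("wrist");cv2.imwrite("pics/w4.png",im);np.save("w4.npy",p)
H,S,V=cv2.split(cv2.cvtColor(im,cv2.COLOR_BGR2HSV)); u0,v0=proj(p,[*c,28]).astype(int);print(u0,v0)
roi=np.zeros(H.shape,bool);roi[max(v0-70,0):v0+70,u0-70:u0+70]=1
ring=roi&(V>150)&(S<60); red=roi&((H<8)|(H>172))&(S>120)&(V>100)
print(blobs(ring,30),blobs(red,3))
print(env.read_state()["time_s"])
cv2.imwrite("pics/w4c.png",cv2.resize(im[max(v0-70,0):v0+70,u0-70:u0+70],None,fx=4,fy=4,interpolation=cv2.INTER_CUBIC))
E
```

```text
[ 569.549 -163.64   147.   ] [ 2.583  1.176 -1.822] [ 569.689 -163.824  147.003] 17.744813088799248
[ 570.249 -162.94   147.   ] [-1.549 -5.655 -1.017] [ 569.796 -163.669  146.998] 17.69526312120197
released [-0.938  0.012 -0.501]
321 191
[(np.int32(35), array([259.829, 168.543])), (np.int32(1657), array([321.649, 188.174]))] [(np.int32(18), array([332.389, 205.667])), (np.int32(349), array([259.582, 247.616])), (np.int32(356), array([381.048, 247.646]))]
11.7583
```

View pics/w4c.png

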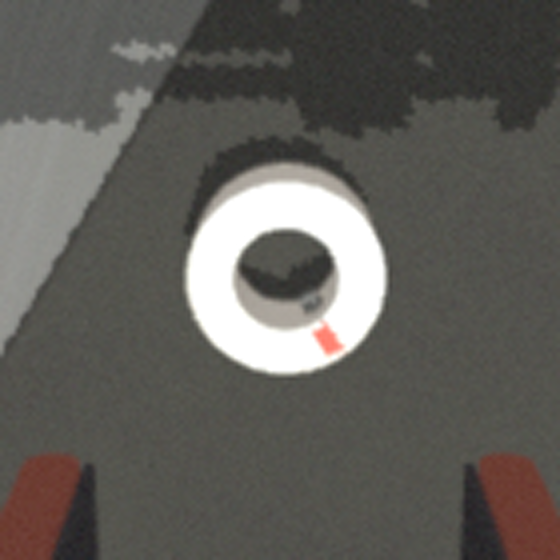

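The collar's top face is centred at about (322.5,190.3) with the red mark at (332.4,205.7); the screw is visible in the bore below the mark. I'll grasp across the screw direction, lift, and measure the collar in the hand.

```bash
python3 - <<'E'
from h import *
p=np.load("w4.npy",allow_pickle=True).item()
c=onz(p,322.5,190.25,28)[:2]; m=onz(p,332.4,205.9,28)[:2]; e1=onz(p,251+186/4,190.25,28);e2=onz(p,251+387/4,190.25,28)
d=m-c; az=np.arctan2(d[1],d[0]); print("collar",c,"mark r",np.hypot(*d),"screw az",np.degrees(az),"diam",np.hypot(*(e2-e1)[:2]))
assert 40<np.hypot(*(e2-e1)[:2])<48 and abs(np.hypot(*d)-17)<4
np.save("az.npy",az)
y=az+np.pi; q=down(y); set_gripper(88)
env.reach([*c,130],q); print(env.move_l([*c,88],rate=80,f_stop=10))
set_gripper(0); s=env.read_state(); print(s["time_s"],s["width"],s["grip_force"],s["force"],s["tool_pos"],s["qpos"])
env.move_l([*c,170],rate=120); s=env.read_state(); print(s["width"],s["grip_force"],s["force"])
im,p=cam("wrist");cv2.imwrite("pics/w5.png",im);np.save("w5.npy",p)
T=np.eye(4);T[:3,:3]=R.from_quat(s["orientation"]).as_matrix();T[:3,3]=s["tool_pos"]; X=(T@[0,0,56,1])[:3]; u,v=proj(p,X).astype(int);print(u,v)
x0,y0=u-70,min(v-70,260);print("crop",x0,y0);cv2.imwrite("pics/w5c.png",cv2.resize(im[y0:y0+140,x0:x0+140],None,fx=4,fy=4,interpolation=cv2.INTER_CUBIC))
E
```

```text
collar [530.63 198.46] mark r 17.393529228323334 screw az -38.32460170321866 diam 45.19599143578436
False
14.5167 44.02674997939465 30.000192685984075 [-0.295  0.354  2.64 ] [530.649 198.456  88.086] [ 0.337  0.662  1.856 -0.     0.624 -0.565]
43.58088962203523 29.9996677483432 [-0.617 -0.712 -1.841]
321 278
crop 251 208
```

View pics/w5c.png

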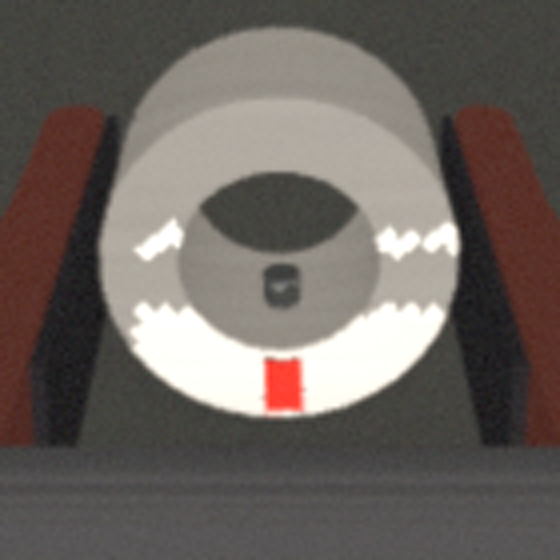

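The held collar is square in the fingers: outer ellipse x 99–460 and y 98–416 in the crop, red mark at (283,384). I'll compute the in-hand offset and carry the collar above the shaft.

```bash
python3 - <<'E'
from h import *
p=np.load("w5.npy",allow_pickle=True).item()
Tc=p["tool_from_camera"]; pp=dict(p,pose=Tc)
g=lambda x,y,z=60:onz(pp,251+x/4,208+y/4,z)[:2]
o=(g(279.5,98)+g(279.5,416))/2; b=(g(279.5,171)+g(279.5,350))/2; 
oy=(g(99,250)+g(460,250))/2; m=g(283,384); cc=np.array([(o[0]+b[0])/2,oy[1]])
print("outer",o,g(279.5,98)-g(279.5,416),"bore",b,g(279.5,171)-g(279.5,350),"y",oy,"mark",m)
d=m-cc; da=np.arctan2(d[1],d[0]); print("mark angle in tool deg",np.degrees(da),"c",cc)
# screw az in world = yaw - da  (tool z down) ; want 12.7 deg
yaw=np.radians(12.7)+da; Rm=R.from_quat(down(yaw)).as_matrix()
ax=np.array([571.8,-163.4]); P=ax-(Rm[:2,:2]@cc); print("yaw",np.degrees(yaw),"TCP",P)
np.save("ins.npy",np.array([*P,yaw]))
env.reach([530.6,198.5,215],down(yaw+np.radians(-51)) if False else env.read_state()["orientation"])
env.reach([*P,215],down(yaw)); env.move_l([*P,194],rate=80)
s=env.read_state();print(s["time_s"],s["tool_pos"],s["width"],s["grip_force"],s["qpos"])
im,_=cam("wrist");cv2.imwrite("pics/w6.png",im); cv2.imwrite("pics/w6c.png",cv2.resize(im[200:350,240:400],None,fx=4,fy=4,interpolation=cv2.INTER_CUBIC)); np.save("w6.npy",_)
E
```

```text
outer [ 0.101 -0.066] [43.562  0.043] bore [ 0.227 -0.066] [24.537  0.024] y [ 1.943 -0.066] mark [-16.965   0.356]
mark angle in tool deg 178.58631143947883 c [ 0.164 -0.066]
yaw 191.28631143947882 TCP [ 571.948 -163.303]
17.475 [ 571.564 -162.758  193.071] 43.597679862818374 29.99972188845277 [-0.297  0.522  1.768 -0.     0.853 -2.066]
```

View pics/w6c.png

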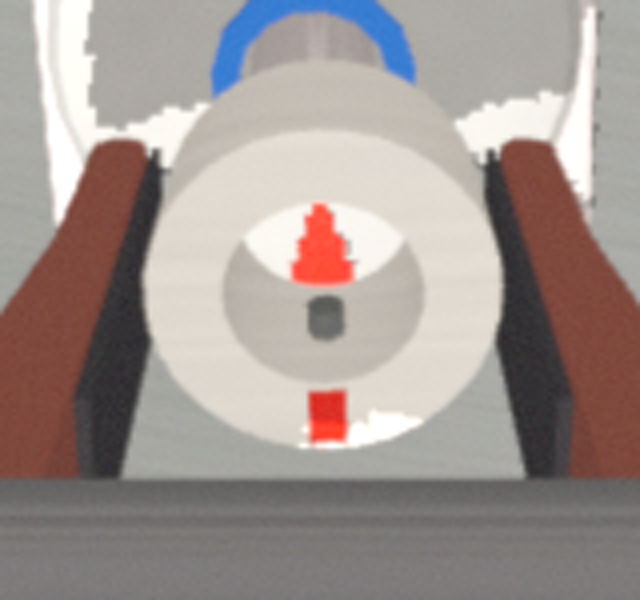

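The screw, the red mark and the arrow line up in the view, with the arrow seen through the bore at about (322,245). I'll lower in guarded steps.

```bash
python3 - <<'E'
from h import *
x,y,yaw=np.load("ins.npy"); q=down(yaw)
def rep(t):
    s=env.read_state();print(t,round(s["time_s"],2),"w",round(s["width"],2),"g",round(s["grip_force"],1),"F",s["force"],"T",s["wrist_torque"],s["tool_pos"])
rep("0")
for z in (178,168,158,149):
    hit=env.move_l([x,y,z],rate=25,f_stop=10); rep((z,hit))
    if hit: break
E
```

```text
0 17.52 w 43.32 g 30.0 F [-0.266 -0.308 -1.266] T [ 0.005 -0.068 -0.014] [ 571.884 -162.972  193.568]
(178, False) 18.32 w 43.88 g 30.0 F [-0.698 -0.011 -1.145] T [ 0.049 -0.067 -0.021] [ 571.966 -163.344  178.006]
(168, False) 18.87 w 43.89 g 30.0 F [-1.069 -0.924 -1.128] T [-0.037  0.044 -0.012] [ 571.747 -163.222  167.694]
(158, False) 19.42 w 43.95 g 30.0 F [-1.159 -1.866 -1.871] T [-0.18   0.119  0.035] [ 571.749 -163.24   157.598]
(149, False) 19.93 w 44.15 g 30.0 F [-0.864 -2.521 -2.731] T [-0.359  0.179  0.01 ] [ 571.8   -163.269  148.582]
```

```bash
python3 - <<'E'
from h import *
x,y,yaw=np.load("ins.npy")
def rep(t):
    s=env.read_state();print(t,round(s["time_s"],2),"w",round(s["width"],2),"g",round(s["grip_force"],1),"F",s["force"],"T",s["wrist_torque"],s["tool_pos"])
for z in (145,142,140,139,138.3):
    hit=env.move_l([x,y,z],rate=15,f_stop=14); rep((z,hit))
    if hit: break
env.hold(0.3);rep("hold")
im,_=cam("wrist");sc,ps=cam("scene");cv2.imwrite("pics/w7.png",im);np.save("w7.npy",_)
u,v=proj(ps,[571,-163,70]).astype(int)
a=cv2.resize(im[170:350,230:410],(500,500),interpolation=cv2.INTER_CUBIC);b=cv2.resize(sc[v-40:v+40,u-24:u+24],(300,500),interpolation=cv2.INTER_CUBIC)
cv2.imwrite("pics/f1.png",np.hstack([a,b]))
E
```

```text
(145, False) 20.34 w 43.96 g 30.0 F [-4.218 -2.893  3.076] T [-0.39   0.556  0.023] [ 571.918 -163.379  145.173]
(142, False) 20.69 w 43.64 g 30.0 F [-4.198 -2.361  5.36 ] T [-0.439  0.651  0.052] [ 571.923 -163.378  142.345]
(140, False) 20.98 w 43.75 g 30.0 F [-4.646 -2.355  7.288] T [-0.441  0.817 -0.005] [ 571.964 -163.37   140.561]
(139, False) 21.23 w 43.79 g 30.0 F [-6.16  -2.515  8.825] T [-0.383  0.855  0.014] [ 571.967 -163.392  139.742]
(138.3, False) 21.48 w 43.52 g 30.0 F [-5.731 -1.411  9.547] T [-0.319  0.935 -0.003] [ 571.963 -163.395  139.154]
hold 21.77 w 43.72 g 30.0 F [-5.545 -2.527 10.289] T [-0.393  0.975  0.027] [ 571.942 -163.385  139.141]
```

View pics/f1.png

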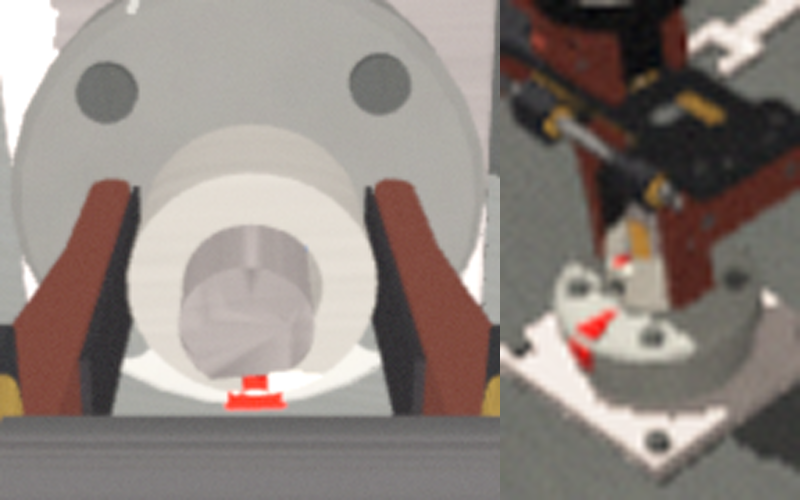

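The collar is over the shaft, with the red mark, screw and arrow in line in the left picture at about (255,395). Force is about 10 N at a TCP height of 139.1. I'll press a little more to confirm the stop, then hand in.

```bash
python3 - <<'E'
from h import *
x,y,yaw=np.load("ins.npy")
for z in (137.3,136.5):
    env.move_l([x,y,z],rate=15,f_stop=15); env.hold(.2); s=env.read_state(); print(z,s["tool_pos"],s["force"],s["wrist_torque"],s["width"],s["grip_force"])
im,p=cam("wrist");cv2.imwrite("pics/w8.png",im)
# in-hand height of collar: top-face width in pixels vs the in-hand picture
def wid(f):
    a=cv2.imread(f); g=cv2.cvtColor(a,cv2.COLOR_BGR2HSV); m=((g[...,1]<60)&(g[...,2]>90))
    r=[ (np.flatnonzero(~m[v,:321])[-1],321+np.flatnonzero(~m[v,340:])[0]+19) for v in range(250,285,4)]; return r
E
cat > sub.py <<'E'
E
python3 - <<'E'
import cv2
a=cv2.imread("pics/w6.png");b=cv2.imread("pics/w8.png")
c=[cv2.resize(i[200:350,240:400],(400,375),interpolation=cv2.INTER_CUBIC) for i in(a,b)]
cv2.imwrite("pics/cmp.png",cv2.hconcat(c))
E
```

```text
137.3 [ 571.996 -163.383  138.934] [-8.905 -2.187 17.752] [-0.165  1.34   0.028] 43.70372877539952 30.00320552615449
136.5 [ 572.027 -163.397  138.889] [-11.692  -1.23   25.758] [-0.091  1.764  0.041] 43.780590320483384 30.004680657293648
```

View pics/cmp.png

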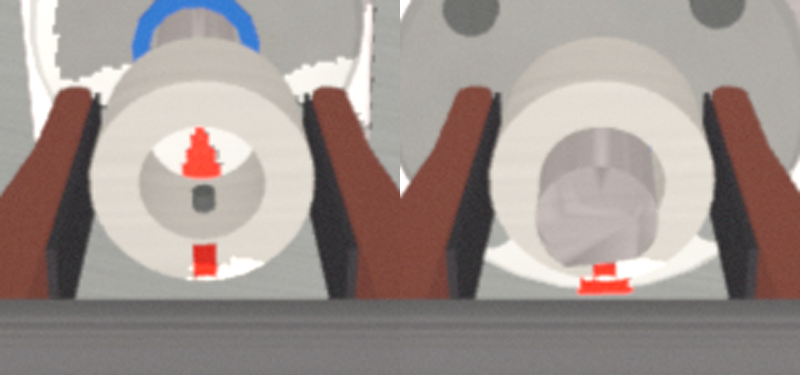

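The collar is at the stop: force rises to 26 N with no further travel, and the collar has not slipped in the fingers. I'll ease the push slightly and hand in.

```bash
rm -f sub.py; python3 - <<'E'
from h import *
x,y,yaw=np.load("ins.npy")
env.move_l([x,y,137.4],rate=10); env.hold(.3); s=env.read_state(); print(s["time_s"],s["tool_pos"],s["force"],s["grip_force"])
print(workorder.sign_off())
E
```

```text
23.375 [ 571.962 -163.391  138.975] [-7.808 -2.11  17.063] 30.00312224496156
the job is handed in; nothing more can be done
None
```

The job is handed in at 23.4 s: the collar is gripped at 30 N and held down against the spring stop with about 17 N, and screw, flat and red arrow are in line as far as the cameras show; the judge's result was not shown.

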